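Load the relay base, lock it and hang up its job card

ROBOT

A 6-joint arm with a two-finger parallel gripper is mounted at the origin on the work surface. World frame = base frame: x ahead of the robot, y to its left, z up, the work surface at z = 0. Lengths are in m, angles in degrees, forces in N, time in s.
With the tool pointing down it reaches from about 0.4 to 0.825 m from the base axis. Payload 7 kg.
Tool frame: the origin (TCP) lies on the centre line of the jaws, within the pads' length; the fingertips stand 22 mm ahead of it and the grasp point (between the pads) lies 3 mm ahead of it (ctrl.finger_overhang is the distance from the TCP to the fingertips, in m); z points along the fingers, y is the line along which they close (so a half turn about z gives the same grasp; the last joint's range is limited). The gripper opens to 88 mm and grips with 3 to 60 N. Pads are 19 mm wide; open, the fingers measure 130 mm over their backs; the gripper's body (78 mm by 193 mm) begins 47 mm behind the grasp point.
Start: joints at [-56.259, 20.546, 0.682, 0, -70.136, -16.507], TCP at [0.2, -0.645, 0.249] pointing down, gripper open.
Joint ranges: [-176.03, 176.03], [-82.01, 121.73], [-58.28, 71.71], [-173.87, 95.51], [-174.79, -0.11], [-173.66, 173.66]. Speed limits (degrees/s): [136.94, 136.94, 172.46, 180, 180, 180].

INTERFACE

Orientations are given as [roll, pitch, yaw] about the fixed x, y, z axes, in that order (R = Rz(yaw) Ry(pitch) Rx(roll)).
In Python, from plant import ctrl gives the robot as it stands. The module is installed in compiled form; this text tells all that it offers.
- The arm moves only by the shell command python3 -m creep 'ROWS'. ROWS is JSON, a list of rows, each an object with "grip": the closure, from 0 (fully open) to 1 (shut); "delta_pos": the shift along the tool's x, y, z scaled (see below), a list of three; "rotation": the turn, a rotation vector about the tool's x, y, z scaled (see below), a list of three. A call has 1 to 5 rows; each row is the pose to reach, as a shift and turn from the pose commanded when the call began, along the tool's axes at that moment; what a row does not reach only later rows make up. The controller multiplies each number of a shift by 10 cm and each number of a turn by pi/2 rad. A row lasts 1/10 s, in which the tool goes at most 50 mm and 8.59 degrees, less where a joint would pass 70% of its speed; a pose out of reach is approached as far as the arm can. A call with a number of a shift or a turn outside -1 to 1 is refused whole. A call with a gripper value outside its range is refused whole. The fingers move at their own pace and stop on an object; the grip force is fixed at half the most. Time passes only in rows, so rows that repeat a pose let the fingers close. It gives the time, the measured TCP pose, the force, the opening and the grip force at its end, in the units of the state.
- ctrl.get_obs(): the state, without advancing time (a new reading comes with each control period).
- ctrl.snapshot(name): name is "side" or "top"; returns a dict with "color" (384x512x3 uint8, red, green, blue), "intrinsics" (3x3 intrinsics, pixels), "distortion" ([k1, k2, p1, p2, k3] as OpenCV has them; the pictures are not rectified), "R" (3x3) and "t" (3): a world point X has camera coordinates R X + t. Camera axes: x right, y down, z forward; pixel columns grow to the right and rows downward; lengths in m; the calibration is good to about 2 mm. A picture is of the moment at which its call begins. There is no depth.
- ctrl.close_job(): hands the job in; it is judged then, once.
The state is a dict: "clock": time; "joint_pos": joint angles; "qvel": joint speeds; "tau": joint torques, N m; "tool_pos": TCP position; "orientation": TCP orientation; "force": force on the tool from outside, world axes, zero at the start; "moment": the same for the moment, N m; "opening": finger opening in m; "gripper_force": force on a finger pad.
Only numpy, scipy, OpenCV 4.12 (cv2) and the standard library are available. Lean on these libraries where they do the work, as an engineer would, in place of code of your own. Each camera call takes 0.05 s, during which the arm holds its last target. There are 200 camera calls.

TASK

Plug every relay standing on the bench fully home into a socket of the relay base, any relay in any socket. Then press the sprung locking lever down until the catch holds it, and after that hang the job-card carrier on the rail near the rail's left end and slide it along the rail until its hook sits centred on the dark band, and let go. Leave everything else on the bench where it is.

Things in the scene. Friction and masses are not known exactly. Their poses are not given: they have to be found in the camera images.
- relay0: plug-in relay, white block with a black plug foot, standing upright on the foot; 2 to 4 of the four such relays are present. Housing 30 (its x) x 40 (its y) x 34 mm, from 20 to 54 mm above the origin; below it the foot, 26 x 34 mm, 20 mm tall, which plugs into a socket either way round (half turn). Origin: centre of the foot's underside; z up. About 90 g
- relay1: plug-in relay, white block with a black plug foot, standing upright on the foot; 2 to 4 of the four such relays are present. Housing 30 (its x) x 40 (its y) x 34 mm, from 20 to 54 mm above the origin; below it the foot, 26 x 34 mm, 20 mm tall, which plugs into a socket either way round (half turn). Origin: centre of the foot's underside; z up. About 90 g
- relay2: plug-in relay, white block with a black plug foot, standing upright on the foot; 2 to 4 of the four such relays are present. Housing 30 (its x) x 40 (its y) x 34 mm, from 20 to 54 mm above the origin; below it the foot, 26 x 34 mm, 20 mm tall, which plugs into a socket either way round (half turn). Origin: centre of the foot's underside; z up. About 90 g
- relay3: plug-in relay, white block with a black plug foot, standing upright on the foot; 2 to 4 of the four such relays are present. Housing 30 (its x) x 40 (its y) x 34 mm, from 20 to 54 mm above the origin; below it the foot, 26 x 34 mm, 20 mm tall, which plugs into a socket either way round (half turn). Origin: centre of the foot's underside; z up. About 90 g
- relay_base: grey relay base fixed to the bench, 90 mm (x) x 300 mm (y) x 40 mm high, four sockets in a row along its y 50 mm apart, locking lever at its -y end. Origin: on the bench, under the middle of the socket row (y runs from -195 to +105 mm); z up
- socket0 (a point): centre of the mouth of a rectangular socket in the top of the relay base (counted from the lever side, the first), 40 mm above the bench; hole 28.5 mm (base x) x 36.5 mm (base y), 22 mm deep, with a 2 mm chamfer; axes as the base. A relay is home when its housing rests on the base, its origin 20 mm above the bench
- socket1 (a point): centre of the mouth of a rectangular socket in the top of the relay base (number 2 from the lever side), 40 mm above the bench; hole 28.5 mm (base x) x 36.5 mm (base y), 22 mm deep, with a 2 mm chamfer; axes as the base. A relay is home when its housing rests on the base, its origin 20 mm above the bench
- socket2 (a point): centre of the mouth of a rectangular socket in the top of the relay base (number 3 from the lever side), 40 mm above the bench; hole 28.5 mm (base x) x 36.5 mm (base y), 22 mm deep, with a 2 mm chamfer; axes as the base. A relay is home when its housing rests on the base, its origin 20 mm above the bench
- socket3 (a point): centre of the mouth of a rectangular socket in the top of the relay base (number 4 from the lever side), 40 mm above the bench; hole 28.5 mm (base x) x 36.5 mm (base y), 22 mm deep, with a 2 mm chamfer; axes as the base. A relay is home when its housing rests on the base, its origin 20 mm above the bench
- lever (a joint): angle of the locking lever in rad: 0 = up (as it springs), grows as it is pressed down; end stop at 0.53. The spring resists with about 3 N at the pad when up, 6 to 9 N near the bottom; a sprung side catch snaps over the arm just past 0.50 and then holds it at about 0.50; let go sooner and it springs back up. Hinge along the base's y at base x +35, y -145, z 56 mm
- lever_pad (a point): centre of the top face of the lever's black 34 x 34 x 8 mm pad, at the end of a 16 mm wide steel arm reaching from the hinge towards the base's -x side (pad centre 115 mm from the hinge); moves with the lever: about 115 mm above the bench and at base x -64 mm when up, 60 mm above the bench and at base x -80 mm when held down
- carrier: aluminium job-card carrier standing on its floor plate (x -28 to +38, y -30 to +30, 6 mm thick). A 4 mm plate at x -14 to -10 mm rises as a 26 mm wide neck to the hook on top: bridge 125 to 131 mm up, x -14 to +14, and a lip at x +10 to +14 down to 103 mm: a 20 mm gap, open below, for a bar along y. Grip the top across x (28 mm). Origin: underside, below the hook. 180 g. May hang either way round
- hook (a point): underside of the hook's bridge, at its middle: 125 mm straight above the carrier's origin; rests on top of the rail when hung
- rail: fixed steel rail stand: round bar 12 mm thick along its y, centre 200 mm above the bench, 280 mm long between two posts at y -140 and +140 mm (18 mm thick, on 70 mm round feet). Origin: on the bench under the bar's middle; +y is its left end as seen from the robot
- mark: dark rubber band 40 mm long around the rail, right of the rail's middle, with a small flag hanging from it; band and flag are only a mark and do not hinder the hook. Origin: the band's centre on the bar's axis; y along the bar
- mug: bystander: white mug, 90 mm high, beyond the relay base
- screwdriver: bystander: screwdriver lying beyond the relay base
- bush: bystander: steel bush, 32 mm wide, 30 mm high, left of the carrier
- collar: bystander: brass collar, 40 mm wide, 22 mm high, lying under the rail
- jar: bystander: glass jar, 56 mm wide, 70 mm high, beyond the base's right end
- mouse: bystander: white round computer mouse, 62 mm wide, in front of the lever
- parts_box: bystander: clear plastic parts box 100 x 140 x 50 mm, right of the base
Not all that is in view belongs to the job. Leave any blue or pink look-alike of the relay2 alone.

How it is judged (in metres and radians):
On the way, in this order (a step that is already met when the one before it is completed fails the run):
1. every relay present is plugged fully home in a socket, with the lever still up ((horizontal distance between relay0 and socket0 below 0.004 m or horizontal distance between relay0 and socket1 below 0.004 m or horizontal distance between relay0 and socket2 below 0.004 m or horizontal distance between relay0 and socket3 below 0.004 m) and z of each of relay0, relay1, relay2, relay3 in the frame of relay_base below 0.0225 m and angle between each of relay0, relay1, relay2, relay3's own z axis and vertical below 0.08 rad and (horizontal distance between relay1 and socket0 below 0.004 m or horizontal distance between relay1 and socket1 below 0.004 m or horizontal distance between relay1 and socket2 below 0.004 m or horizontal distance between relay1 and socket3 below 0.004 m) and (horizontal distance between relay2 and socket0 below 0.004 m or horizontal distance between relay2 and socket1 below 0.004 m or horizontal distance between relay2 and socket2 below 0.004 m or horizontal distance between relay2 and socket3 below 0.004 m) and (horizontal distance between relay3 and socket0 below 0.004 m or horizontal distance between relay3 and socket1 below 0.004 m or horizontal distance between relay3 and socket2 below 0.004 m or horizontal distance between relay3 and socket3 below 0.004 m) and value of joint lever below 0.3 rad), for 0.2 s.
2. the lever is held down by its catch with the robot off it (value of joint lever above 0.47 rad and contact force between relay_base and the fingers below 0.2 N), for 0.4 s.
3. the carrier hangs by its hook on the rail, in the left part of the rail (more than 30 mm left of the rail's middle) (x of hook in the frame of rail between -0.012 and 0.012 m and z of hook in the frame of rail between 0.195 and 0.216 m and contact force between carrier and rail above 0.3 N and y of hook in the frame of rail above 0.03 m), for 0.2 s.
4. still on the rail, it passes the rail's middle (within 25 mm) (x of hook in the frame of rail between -0.012 and 0.012 m and z of hook in the frame of rail between 0.195 and 0.216 m and y of hook in the frame of rail between -0.025 and 0.025 m).
5. its hook is on the dark band (x of hook in the frame of rail between -0.012 and 0.012 m and z of hook in the frame of rail between 0.195 and 0.216 m and y of hook in the frame of mark between -0.013 and 0.013 m), for 0.2 s.
At the end, for the whole second after the job is handed in: Every relay present is in a socket, within 4 mm of its centre, upright and less than 2.5 mm short of home; the lever is held down by the catch (above 0.47 rad); the carrier hangs by its hook on the rail, at rest, hook within 13 mm of the centre of the dark band (all of step 2 and all of step 5 and (horizontal distance between relay0 and socket0 below 0.004 m or horizontal distance between relay0 and socket1 below 0.004 m or horizontal distance between relay0 and socket2 below 0.004 m or horizontal distance between relay0 and socket3 below 0.004 m) and z of each of relay0, relay1, relay2, relay3 in the frame of relay_base below 0.0225 m and angle between each of relay0, relay1, relay2, relay3's own z axis and vertical below 0.08 rad and (horizontal distance between relay1 and socket0 below 0.004 m or horizontal distance between relay1 and socket1 below 0.004 m or horizontal distance between relay1 and socket2 below 0.004 m or horizontal distance between relay1 and socket3 below 0.004 m) and (horizontal distance between relay2 and socket0 below 0.004 m or horizontal distance between relay2 and socket1 below 0.004 m or horizontal distance between relay2 and socket2 below 0.004 m or horizontal distance between relay2 and socket3 below 0.004 m) and (horizontal distance between relay3 and socket0 below 0.004 m or horizontal distance between relay3 and socket1 below 0.004 m or horizontal distance between relay3 and socket2 below 0.004 m or horizontal distance between relay3 and socket3 below 0.004 m) and contact force between carrier and rail above 0.3 N and linear speed of carrier below 0.03 m/s and angle between carrier's own z axis and vertical below 0.25 rad); the robot touches nothing.
It fails at once if a bystander is pushed more than 40 mm (distance of any of mug, screwdriver, bush, collar, jar, mouse, parts_box from where it was at the start of the episode above 0.04 m).
Of relay0, relay1, relay2, relay3 only 2 to 4 are there at a start; the rules pass over those that are not, and their reading is None.
At some moment in a run one of carrier may be knocked a few centimetres aside while the robot is not near it.
Once in a run the grip may slacken for a moment while it holds something.
It also fails if it takes over 210 s, if anything falls off the work surface, if the arm or the gripper's body presses on something with over 40 N, if the wrist force passes 120 N, or if a joint passes its speed limit or range.

## Working session

There is one attempt and no reset: what is moved stays moved. The work goes in short steps, Python scripts to look and compute and a shell command to move; the robot and the scene stay as the last step left them, time stands still between calls to the robot, and variables do not carry over. Pictures are saved under pics/ and viewed, at most 14 in all, crops included, and the job is handed in when it is done.

```bash
mkdir -p pics; cat > h.py <<'E'
import numpy as np, cv2, json
from plant import ctrl
from scipy.spatial.transform import Rotation as Ro
def snap(n,f):
    s=ctrl.snapshot(n); cv2.imwrite(f'pics/{f}.png',s['color'][:,:,::-1])
    np.savez(f'pics/{f}.npz',**{k:np.array(s[k],float) for k in('intrinsics','distortion','R','t')}); return s
def ray(f,px):
    c=np.load(f'pics/{f}.npz'); p=cv2.undistortPoints(np.array([[px]],float),c['intrinsics'],c['distortion'])[0,0]
    R=c['R']; return -R.T@c['t'], R.T@np.array([p[0],p[1],1])
def atz(f,px,z):
    o,d=ray(f,px); return (o+d*(z-o[2])/d[2]).round(4)
def proj(f,X):
    c=np.load(f'pics/{f}.npz'); return cv2.projectPoints(np.array(X,float).reshape(-1,1,3),cv2.Rodrigues(c['R'])[0],c['t'],c['intrinsics'],c['distortion'])[0][:,0].round(1)
def crop(f,x,y,w,h,k,o):
    im=cv2.imread(f'pics/{f}.png')[y:y+h,x:x+w]; cv2.imwrite(f'pics/{o}.png',cv2.resize(im,None,fx=k,fy=k,interpolation=cv2.INTER_CUBIC))
def go(p,yaw):
    "units needed to reach world TCP p with tool down; yaw of tool y axis line (deg)"
    o=ctrl.get_obs(); R=Ro.from_euler('xyz',o['orientation'],degrees=True)
    d=R.inv().apply(np.array(p)-o['tool_pos'])
    T=Ro.from_euler('xyz',[180,0,yaw],degrees=True)
    print('pos',np.round(o['tool_pos'],4),'rpy',np.round(o['orientation'],2),'delta',np.round(d*10,3),'rot',np.round((R.inv()*T).as_rotvec()/(np.pi/2),3),'F',np.round(o['force'],1),'open',round(o['opening'],4),'t',o['clock'])
E
python3 - <<'E'
from h import *
for n in('side','top'):
    s=snap(n,n+'0'); print(n,-s['R'].T@s['t'],s['intrinsics'][0][0])
    im=cv2.imread(f'pics/{n}0.png'); cv2.imwrite(f'pics/{n}0b.png',cv2.resize(im,(800,600),interpolation=cv2.INTER_CUBIC))
print(ctrl.get_obs(),ctrl.finger_overhang)
E
```

```text
side [0.27755364 1.08223342 0.95354112] 492.57520473915497
top [ 0.35863069 -0.08068479  1.27786415] 366.1004264629937
{'clock': 0.1, 'joint_pos': array([-5.62561823e+01,  2.05860002e+01,  6.39396761e-01, -1.61263736e-02,
       -7.01352899e+01, -1.65070753e+01]), 'qvel': array([-0.05576899, -0.10279631,  0.07061474,  0.06692951,  0.01880405,
       -0.12349787]), 'tau': array([-1.43507634e-03, -5.84161806e+01,  2.93752187e+01,  7.01548889e+00,
        1.02209556e-02, -3.28755220e-05]), 'tool_pos': array([ 0.19987142, -0.64431556,  0.24773927]), 'orientation': array([ 1.79917174e+02, -8.73466634e-03, -1.62768742e+02]), 'force': array([ 0.35489259, -0.06057744, -0.7077482 ]), 'moment': array([-0.01697403,  0.04205587, -0.03354129]), 'gripper_force': 0.0, 'opening': 0.08774725530925968} 0.022
```

View pics/top0b.png

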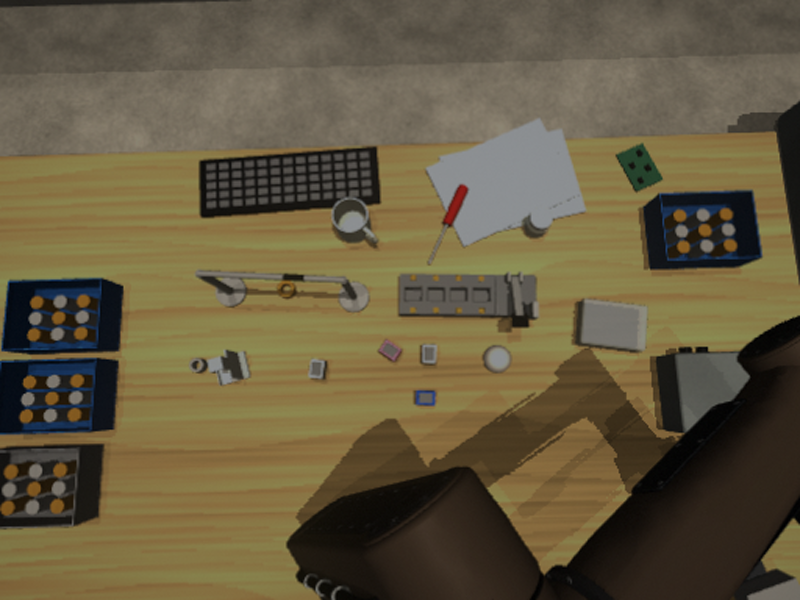

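View pics/side0b.png

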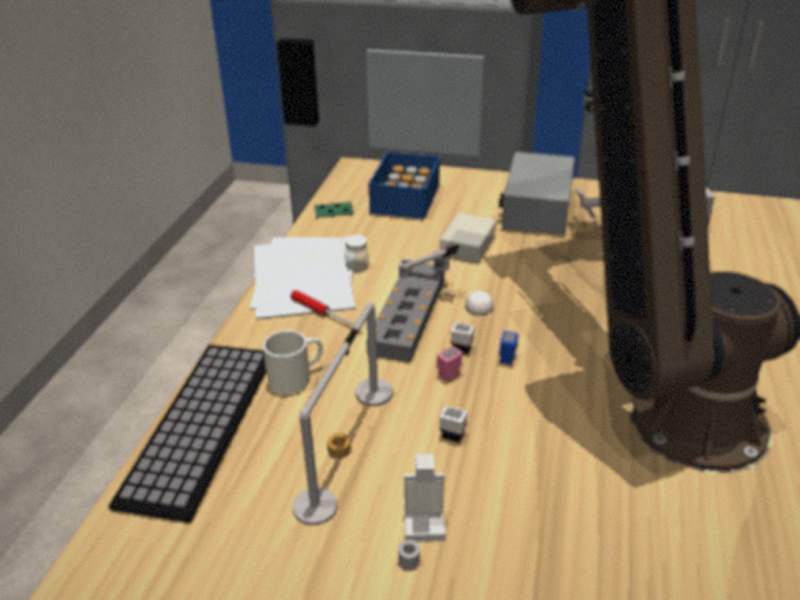

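The top view shows two white relays, at about (317,369) and (429,354) in the enlarged picture. The base is at (400–537, 272–320), the rail at (198–355, 275), the carrier at (233,367), and the pink and blue decoys at (390,350) and (425,398). I'll enlarge these areas.

```bash
python3 - <<'E'
from h import *
crop('top0',245,165,110,96,6,'c1'); crop('top0',112,165,132,86,6,'c2'); crop('side0',180,150,140,200,3,'c3')
E
```

```text
(no output)
```

View pics/c1.png

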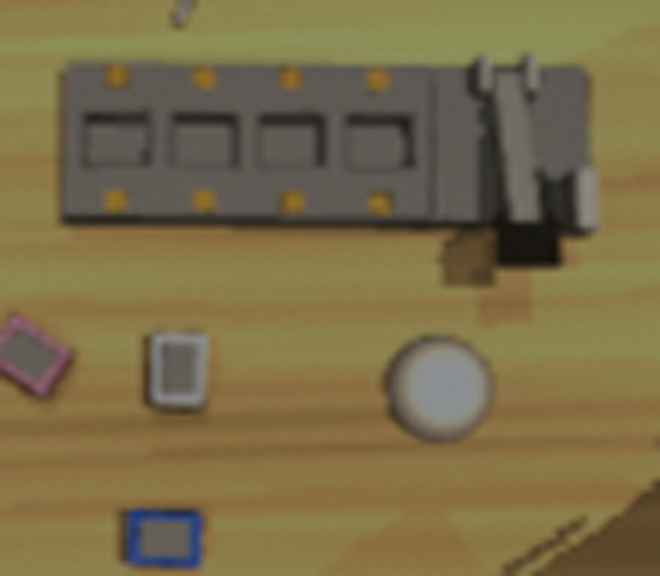

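View pics/c2.png

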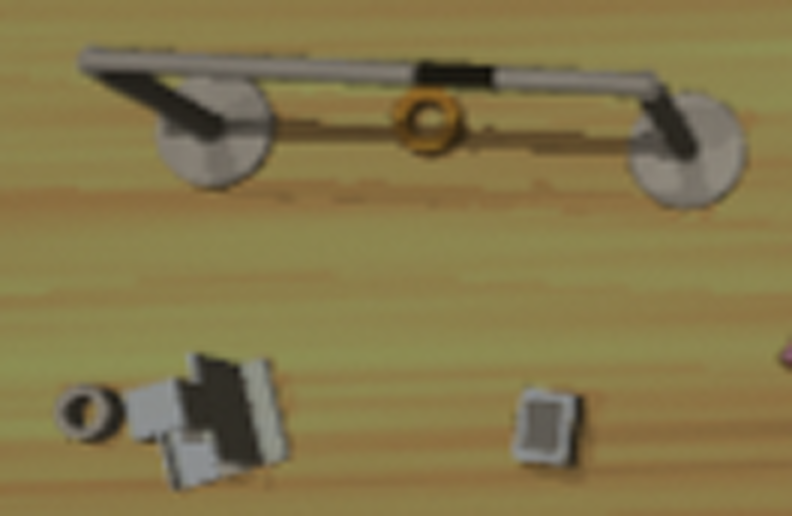

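```bash
python3 - <<'E'
from h import *
crop('side0',250,285,45,85,7,'c3')
P=lambda c,z,o=(245,165):atz('top0',(o[0]+(c[0]+.5)/6-.5,o[1]+(c[1]+.5)/6-.5),z)
L=np.array([P(c,.04) for c in[(117,77),(204,79),(291,79),(377,80),(115,200),(204,201),(292,202),(380,203)]])
S=np.array([P(c,.04) for c in[(117,140),(204,141),(291,142),(378,143)]])
print(S); print('led mid',(L[:4]+L[4:])/2)
for n,cs,o in(('A',[(152,332),(207,332),(203,408),(150,406)],(245,165)),('B',[(525,387),(580,395),(567,467),(513,460)],(112,165))):
    q=np.array([P(c,.054,o) for c in cs]); print(n,q.mean(0),np.linalg.norm(q-np.roll(q,-1,0),axis=1),'yaw long',[np.degrees(np.arctan2(*(q[a]-q[b])[[1,0]])) for a,b in((0,3),(1,2))])
o2=(112,165)
print('feet',P((213,131),.004,o2),P((687,151),.004,o2))
for c in[(80,60),(415,74),(455,76),(495,77),(658,82)]:print('bar',P(c,.2,o2))
print('pad',P((527,245),.115))
print('bridge',P((155,408),.131,o2), [P(c,.131,o2) for c in[(124,387),(175,378),(186,428),(135,440)]])
print('floor',[P(c,.006,o2) for c in[(272,358),(290,458)]])
for n,z in(('bush',.03),):print(P((88,410),z,o2))
E
```

```text
[[ 0.5776 -0.0825  0.04  ]
 [ 0.5756 -0.1322  0.04  ]
 [ 0.5735 -0.1818  0.04  ]
 [ 0.5714 -0.2314  0.04  ]]
led mid [[ 0.5787  -0.08195  0.04   ]
 [ 0.5763  -0.1322   0.04   ]
 [ 0.57455 -0.1822   0.04   ]
 [ 0.57245 -0.23175  0.04   ]]
A [ 0.444975 -0.1125    0.054   ] [0.03051328 0.04206305 0.02936818 0.04087652] yaw long [np.float64(-3.506386868757434), np.float64(-5.046441859685687)]
B [0.41995  0.126275 0.054   ] [0.03095707 0.0399541  0.03016836 0.04042598] yaw long [np.float64(-9.252619193356447), np.float64(-10.381805159238233)]
feet [0.6019 0.3322 0.004 ] [0.5815 0.0519 0.004 ]
bar [0.6029 0.3368 0.2   ]
bar [0.5905 0.1678 0.2   ]
bar [0.5889 0.1477 0.2   ]
bar [0.5878 0.1276 0.2   ]
bar [0.5827 0.0457 0.2   ]
pad [ 0.5012 -0.2984  0.115 ]
bridge [0.4319 0.317  0.131 ] [array([0.4433, 0.3336, 0.131 ]), array([0.4471, 0.3071, 0.131 ]), array([0.4211, 0.3005, 0.131 ]), array([0.4157, 0.3268, 0.131 ])]
floor [array([0.4667, 0.2935, 0.006 ]), array([0.4091, 0.2817, 0.006 ])]
[0.4383 0.39   0.03  ]
```

View pics/c3.png

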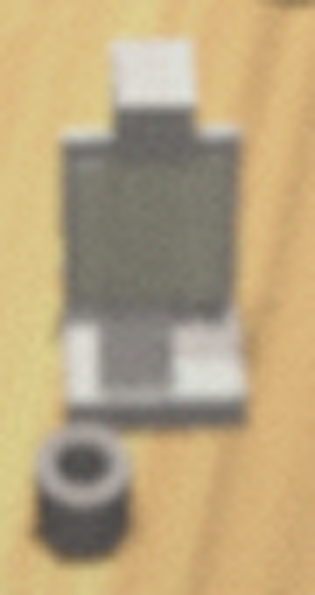

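The side crop shows the carrier with its floor and hook opening facing the +y camera, so its yaw is about 101° and its origin about (.432, .316). The bush stands just left of it. Both cameras agree. Next I compute the first move, to above relay A.

```bash
python3 - <<'E'
from h import *
go([.445,-.1125,.16],175.7)
E
```

```text
pos [ 0.1999 -0.6443  0.2477] rpy [ 1.7992e+02 -1.0000e-02 -1.6277e+02] delta [-3.917  4.352  0.883] rot [ 0.001 -0.     0.239] F [ 0.4 -0.1 -0.7] open 0.0877 t 0.1
```

```bash

python3 -m creep '[{"grip":0.45,"delta_pos":[-0.783,0.87,0],"rotation":[0,0,0]},{"grip":0.45,"delta_pos":[-0.783,0.87,0],"rotation":[0,0,0]},{"grip":0.45,"delta_pos":[-0.783,0.87,0],"rotation":[0,0,0]}]' >/dev/null
python3 -m creep '[{"grip":0.45,"delta_pos":[-0.783,0.87,0],"rotation":[0,0,0]},{"grip":0.45,"delta_pos":[-0.783,0.87,0],"rotation":[0,0,0]},{"grip":0.45,"delta_pos":[-0.783,0.87,0],"rotation":[0,0,0]}]' >/dev/null
python3 -m creep '[{"grip":0.45,"delta_pos":[-0.783,0.87,0],"rotation":[0,0,0]},{"grip":0.45,"delta_pos":[-0.783,0.87,0],"rotation":[0,0,0]},{"grip":0.45,"delta_pos":[-0.783,0.87,0],"rotation":[0,0,0]}]' >/dev/null
python3 -m creep '[{"grip":0.45,"delta_pos":[-0.783,0.87,0],"rotation":[0,0,0]},{"grip":0.45,"delta_pos":[-0.783,0.87,0],"rotation":[0,0,0]},{"grip":0.45,"delta_pos":[-0.783,0.87,0],"rotation":[0,0,0]}]' >/dev/null
python3 -m creep '[{"grip":0.45,"delta_pos":[-0.783,0.87,0],"rotation":[0,0,0]},{"grip":0.45,"delta_pos":[-0.783,0.87,0],"rotation":[0,0,0]},{"grip":0.45,"delta_pos":[-0.783,0.87,0.4],"rotation":[0,0,0.239]},{"grip":0.45,"delta_pos":[-0.783,0.87,0.4],"rotation":[0,0,0.239]},{"grip":0.45,"delta_pos":[-0.783,0.87,0.4],"rotation":[0,0,0.239]}]'
python3 - <<'E'
from h import *
go([.445,-.1125,.16],175.7)
for n in('side','top'): snap(n,n+'1')
a,b=[cv2.imread(f'pics/{n}1.png') for n in('side','top')]
cv2.imwrite('pics/both1.png',np.vstack([a,b])[::1, ::1][:768]); 
m=np.hstack([a,b]); cv2.imwrite('pics/both1.png',cv2.resize(m,(800,300),interpolation=cv2.INTER_AREA))
E
```

```text
clock: 1.8
tool_pos: [0.4445, -0.1125, 0.2073]
orientation: [-180.0, -0.2, 175.5]
force: [0.1, -1.1, -0.1]
opening: 0.048
gripper_force: 0.0
pos [ 0.4445 -0.1125  0.2073] rpy [-1.7997e+02 -1.6000e-01  1.7551e+02] delta [-0.006  0.     0.473] rot [-0.    -0.002 -0.002] F [ 0.1 -1.1 -0.1] open 0.048 t 1.8
```

View pics/both1.png

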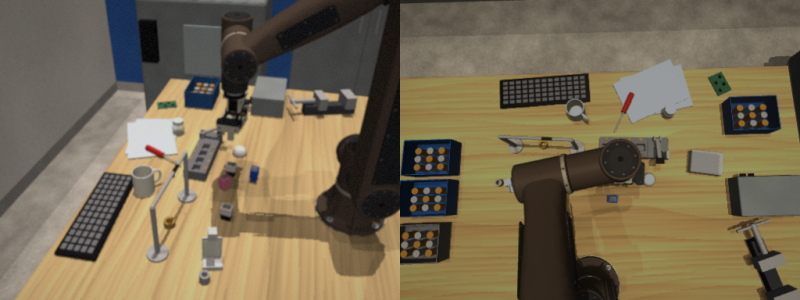

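The new views, with the arm out of the way, show no further white relays, so there are only two. I descend on relay A, grip it and lift.

```bash

python3 -m creep '[{"grip":0.45,"delta_pos":[0,0,0.5],"rotation":[0,0,0]},{"grip":0.45,"delta_pos":[0,0,0.8],"rotation":[0,0,0]},{"grip":0.45,"delta_pos":[0,0,0.8],"rotation":[0,0,0]}]' >/dev/null
python3 -m creep '[{"grip":0.45,"delta_pos":[0,0,0.4],"rotation":[0,0,0]},{"grip":0.45,"delta_pos":[0,0,0.78],"rotation":[0,0,0]},{"grip":0.45,"delta_pos":[0,0,0.78],"rotation":[0,0,0]},{"grip":1,"delta_pos":[0,0,0.78],"rotation":[0,0,0]},{"grip":1,"delta_pos":[0,0,0.78],"rotation":[0,0,0]}]'
python3 -m creep '[{"grip":1,"delta_pos":[0,0,0],"rotation":[0,0,0]},{"grip":1,"delta_pos":[0,0,0],"rotation":[0,0,0]},{"grip":1,"delta_pos":[0,0,0],"rotation":[0,0,0]}]'
python3 -m creep '[{"grip":1,"delta_pos":[0,0,-0.3],"rotation":[0,0,0]},{"grip":1,"delta_pos":[0,0,-0.7],"rotation":[0,0,0]},{"grip":1,"delta_pos":[0,0,-1],"rotation":[0,0,0]},{"grip":1,"delta_pos":[0,0,-1],"rotation":[0,0,0]}]'
python3 - <<'E'
from h import *
go([.5785,-.082,.16],-92.4)
E
```

```text
clock: 2.7
tool_pos: [0.4468, -0.1131, 0.0529]
orientation: [180.0, 0.2, 175.8]
force: [0.4, 0.4, -1.0]
opening: 0.0373
gripper_force: 0.0
clock: 3.0
tool_pos: [0.4466, -0.113, 0.0526]
orientation: [180.0, 0.2, 175.8]
force: [-0.5, 0.6, 9.2]
opening: 0.0296
gripper_force: 30.0
clock: 3.4
tool_pos: [0.4478, -0.113, 0.1558]
orientation: [179.9, 0.5, 175.8]
force: [0.9, 0.0, -1.4]
opening: 0.0296
gripper_force: 30.0
pos [ 0.4478 -0.113   0.1558] rpy [179.92   0.54 175.78] delta [-1.281  0.406 -0.03 ] rot [-0.004  0.005 -1.02 ] F [ 0.9  0.  -1.4] open 0.0296 t 3.4
```

```bash

python3 -m creep '[{"grip":1,"delta_pos":[-0.4,0.12,0],"rotation":[0,0,-0.09]},{"grip":1,"delta_pos":[-0.8,0.24,0],"rotation":[0,0,-0.18]},{"grip":1,"delta_pos":[-0.9,0.3,0],"rotation":[0,0,-0.27]},{"grip":1,"delta_pos":[-0.9,0.3,0],"rotation":[0,0,-0.34]},{"grip":1,"delta_pos":[-0.9,0.3,0],"rotation":[0,0,-0.34]}]' >/dev/null
python3 -m creep '[{"grip":1,"delta_pos":[0,0,0],"rotation":[0,0,-0.09]},{"grip":1,"delta_pos":[0,0,0],"rotation":[0,0,-0.18]},{"grip":1,"delta_pos":[0,0,0],"rotation":[0,0,-0.27]},{"grip":1,"delta_pos":[0,0,0],"rotation":[0,0,-0.34]},{"grip":1,"delta_pos":[0,0,0],"rotation":[0,0,-0.34]}]' >/dev/null
python3 -m creep '[{"grip":1,"delta_pos":[0,0,0],"rotation":[0,0,-0.09]},{"grip":1,"delta_pos":[0,0,0],"rotation":[0,0,-0.18]},{"grip":1,"delta_pos":[0,0,0],"rotation":[0,0,-0.27]},{"grip":1,"delta_pos":[0,0,0],"rotation":[0,0,-0.34]},{"grip":1,"delta_pos":[0,0,0],"rotation":[0,0,-0.34]}]' >/dev/null
python3 - <<'E'
from h import *
go([.578,-.0805,.115],-92.4)
E
```

```text
pos [ 0.5367 -0.0901  0.1507] rpy [-1.7999e+02  1.0000e-02 -9.2670e+01] delta [-0.115 -0.408  0.357] rot [-0.     0.    -0.003] F [-0.9 -0.3 -0.6] open 0.0295 t 4.9
```

```bash

python3 -m creep '[{"grip":1,"delta_pos":[-0.115,-0.41,0],"rotation":[0,0,-0.003]},{"grip":1,"delta_pos":[-0.115,-0.41,0.3],"rotation":[0,0,-0.003]},{"grip":1,"delta_pos":[-0.115,-0.41,0.36],"rotation":[0,0,-0.003]},{"grip":1,"delta_pos":[-0.115,-0.41,0.36],"rotation":[0,0,-0.003]}]' >/dev/null
python3 - <<'E'
from h import *
go([.578,-.0805,.115],-92.4)
snap('side','side2'); crop('side2',225,170,75,75,8,'c4')
p=ctrl.get_obs()['tool_pos']
print('socket3 corners px in crop', )
def fr(c,yaw,pts): return np.array(c)+np.array(pts)@Ro.from_euler('z',yaw,degrees=True).as_matrix().T
hx,hy=.01425,.01825
q=proj('side2',fr([.578,-.0822,.04],-2.4,[[a*hx,b*hy,0] for a,b in((1,1),(1,-1),(-1,-1),(-1,1))])); print(((q-[225,170]+.5)*8-.5).round())
q=proj('side2',fr([p[0],p[1]-.0018,p[2]-.0526],-2.4,[[a*.013,b*.017,0] for a,b in((1,1),(1,-1),(-1,-1),(-1,1))])); print(((q-[225,170]+.5)*8-.5).round())
E
```

```text
pos [ 0.5769 -0.0806  0.1133] rpy [ 1.7979e+02 -4.0000e-02 -9.2450e+01] delta [-0.001 -0.011 -0.017] rot [ 0.002 -0.    -0.001] F [-0.5 -0.  -0.9] open 0.0298 t 5.3
socket3 corners px in crop
[[164. 368.]
 [192. 312.]
 [263. 324.]
 [237. 380.]]
[[168. 320.]
 [194. 268.]
 [259. 279.]
 [235. 331.]]
```

View pics/c4.png

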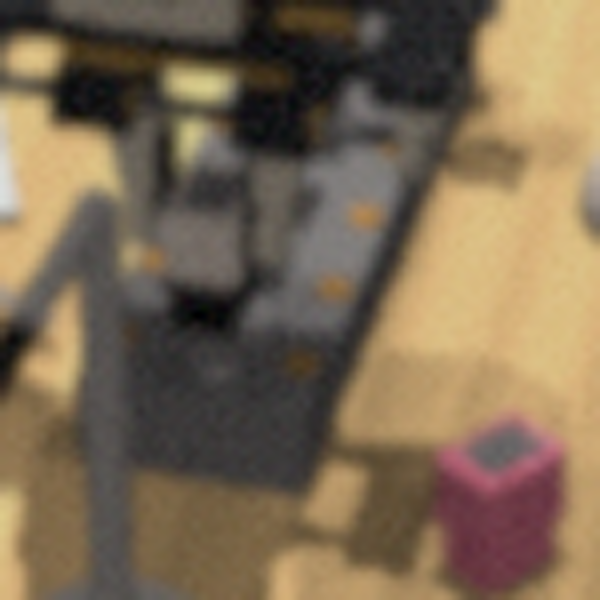

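The side view shows the foot's front lower edge at about (168–238, 320–330), right where the projection puts it above the socket. I'll lower it in small steps.

```bash

python3 -m creep '[{"grip":1,"delta_pos":[0,-0.01,0.1],"rotation":[0,0,0]},{"grip":1,"delta_pos":[0,-0.01,0.2],"rotation":[0,0,0]},{"grip":1,"delta_pos":[0,-0.01,0.24],"rotation":[0,0,0]}]'
python3 -m creep '[{"grip":1,"delta_pos":[0,0,0.03],"rotation":[0,0,0]},{"grip":1,"delta_pos":[0,0,0.06],"rotation":[0,0,0]}]'
python3 - <<'E'
from h import *
go([.578,-.0805,.0726],-92.4)
E
```

```text
clock: 5.65
tool_pos: [0.5788, -0.0804, 0.0897]
orientation: [180.0, 0.0, -92.3]
force: [-0.1, 1.3, -2.1]
opening: 0.0298
gripper_force: 30.0
clock: 5.85
tool_pos: [0.5795, -0.0804, 0.0844]
orientation: [-180.0, -0.0, -92.2]
force: [0.1, 0.3, -0.7]
opening: 0.03
gripper_force: 30.0
pos [ 0.5795 -0.0804  0.0844] rpy [-1.7999e+02 -1.0000e-02 -9.2210e+01] delta [0.002 0.015 0.118] rot [-0.    -0.     0.002] F [ 0.1  0.3 -0.7] open 0.03 t 5.85
```

```bash

python3 -m creep '[{"grip":1,"delta_pos":[0,0,0.04],"rotation":[0,0,0]},{"grip":1,"delta_pos":[0,0,0.08],"rotation":[0,0,0]},{"grip":1,"delta_pos":[0,0,0.11],"rotation":[0,0,0]}]'
python3 -m creep '[{"grip":1,"delta_pos":[0,0,0.02],"rotation":[0,0,0]},{"grip":1,"delta_pos":[0,0,0.03],"rotation":[0,0,0]}]'

```

```text
clock: 6.15
tool_pos: [0.5794, -0.0803, 0.0732]
orientation: [180.0, -0.0, -92.2]
force: [0.4, 0.2, -0.6]
opening: 0.0296
gripper_force: 30.0
clock: 6.35
tool_pos: [0.5794, -0.0804, 0.0725]
orientation: [-180.0, -0.0, -92.2]
force: [-11.3, 3.6, 26.4]
opening: 0.0295
gripper_force: 30.0
```

It is home, with a 26 N reaction at the expected height. I release and rise.

```bash

python3 -m creep '[{"grip":0.45,"delta_pos":[0,0,-0.02],"rotation":[0,0,0]},{"grip":0.45,"delta_pos":[0,0,-0.02],"rotation":[0,0,0]},{"grip":0.45,"delta_pos":[0,0,-0.02],"rotation":[0,0,0]},{"grip":0.45,"delta_pos":[0,0,-0.02],"rotation":[0,0,0]}]'
python3 -m creep '[{"grip":0.45,"delta_pos":[0,0,-0.4],"rotation":[0,0,0]},{"grip":0.45,"delta_pos":[0,0,-0.9],"rotation":[0,0,0]},{"grip":0.45,"delta_pos":[0,0,-0.9],"rotation":[0,0,0]}]' >/dev/null
python3 - <<'E'
from h import *
go([.42,.1263,.16],-9.8)
E
```

```text
clock: 6.75
tool_pos: [0.5794, -0.0804, 0.0723]
orientation: [180.0, -0.0, -92.2]
force: [1.3, 0.3, -0.1]
opening: 0.0479
gripper_force: 0.0
pos [ 0.5834 -0.0804  0.1693] rpy [-1.794e+02  2.000e-02 -9.213e+01] delta [-2.004  1.71   0.075] rot [-0.006 -0.005 -0.915] F [0.9 0.5 0.1] open 0.048 t 7.05
```

```bash

python3 -m creep '[{"grip":0.45,"delta_pos":[0,0.5,0],"rotation":[0,0,0]},{"grip":0.45,"delta_pos":[0,0.9,0],"rotation":[0,0,0]},{"grip":0.45,"delta_pos":[0,0.9,0],"rotation":[0,0,0]}]' >/dev/null
python3 -m creep '[{"grip":0.45,"delta_pos":[-0.4,0.4,0],"rotation":[0,0,0]},{"grip":0.45,"delta_pos":[-0.8,0.8,0],"rotation":[0,0,0]},{"grip":0.45,"delta_pos":[-1,0.8,0],"rotation":[0,0,0]}]' >/dev/null
python3 -m creep '[{"grip":0.45,"delta_pos":[-0.5,0,0],"rotation":[0,0,-0.09]},{"grip":0.45,"delta_pos":[-1,0,0],"rotation":[0,0,-0.18]},{"grip":0.45,"delta_pos":[-1,0,0],"rotation":[0,0,-0.27]},{"grip":0.45,"delta_pos":[-1,0,0],"rotation":[0,0,-0.36]},{"grip":0.45,"delta_pos":[-1,0,0],"rotation":[0,0,-0.45]}]' >/dev/null
python3 -m creep '[{"grip":0.45,"delta_pos":[0,0,0],"rotation":[0,0,-0.09]},{"grip":0.45,"delta_pos":[0,0,0],"rotation":[0,0,-0.18]},{"grip":0.45,"delta_pos":[0,0,0],"rotation":[0,0,-0.27]},{"grip":0.45,"delta_pos":[0,0,0],"rotation":[0,0,-0.36]},{"grip":0.45,"delta_pos":[0,0,0],"rotation":[0,0,-0.46]}]' >/dev/null
python3 - <<'E'
from h import *
go([.42,.1263,.0525],-9.8)
E
```

```text
pos [0.4175 0.1262 0.1625] rpy [-1.7999e+02 -1.0000e-02 -1.0370e+01] delta [ 0.024 -0.005  1.1  ] rot [-0.    -0.    -0.006] F [-0.3 -0.9  0. ] open 0.0476 t 8.65
```

```bash

python3 -m creep '[{"grip":0.45,"delta_pos":[0.01,0,0.4],"rotation":[0,0,0]},{"grip":0.45,"delta_pos":[0.01,0,0.7],"rotation":[0,0,0]},{"grip":0.45,"delta_pos":[0.01,0,0.7],"rotation":[0,0,0]}]' >/dev/null
python3 -m creep '[{"grip":0.45,"delta_pos":[0,0,0.36],"rotation":[0,0,0]},{"grip":0.45,"delta_pos":[0,0,0.36],"rotation":[0,0,0]},{"grip":1,"delta_pos":[0,0,0.36],"rotation":[0,0,0]},{"grip":1,"delta_pos":[0,0,0.36],"rotation":[0,0,0]},{"grip":1,"delta_pos":[0,0,0.36],"rotation":[0,0,0]}]'
python3 -m creep '[{"grip":1,"delta_pos":[0,0,0],"rotation":[0,0,0]},{"grip":1,"delta_pos":[0,0,0],"rotation":[0,0,0]}]'
python3 -m creep '[{"grip":1,"delta_pos":[0,0,-0.3],"rotation":[0,0,0]},{"grip":1,"delta_pos":[0,0,-0.7],"rotation":[0,0,0]},{"grip":1,"delta_pos":[0,0,-1],"rotation":[0,0,0]},{"grip":1,"delta_pos":[0,0,-1],"rotation":[0,0,0]}]'
python3 - <<'E'
from h import *
go([.576,-.132,.15],-92.2)
E
```

```text
clock: 9.45
tool_pos: [0.4192, 0.1267, 0.0582]
orientation: [-179.9, -0.1, -10.7]
force: [-0.1, -0.1, 0.1]
opening: 0.03
gripper_force: 29.9
clock: 9.65
tool_pos: [0.4192, 0.1266, 0.058]
orientation: [-179.9, -0.1, -10.7]
force: [-1.5, 0.4, 8.4]
opening: 0.0301
gripper_force: 29.7
clock: 10.05
tool_pos: [0.4203, 0.1273, 0.1611]
orientation: [-179.6, -0.3, -10.7]
force: [0.0, 0.4, -0.8]
opening: 0.0302
gripper_force: 29.6
pos [0.4203 0.1273 0.1611] rpy [-179.65   -0.33  -10.67] delta [2.01  2.261 0.109] rot [-0.006 -0.     0.906] F [ 0.   0.4 -0.8] open 0.0302 t 10.05
```

```bash

python3 -m creep '[{"grip":1,"delta_pos":[0.1,0.5,0],"rotation":[0,0,0]},{"grip":1,"delta_pos":[0.2,1,0],"rotation":[0,0,0]},{"grip":1,"delta_pos":[0.2,1,0],"rotation":[0,0,0]}]' >/dev/null
python3 -m creep '[{"grip":1,"delta_pos":[0.1,0.5,0],"rotation":[0,0,0.09]},{"grip":1,"delta_pos":[0.3,1,0],"rotation":[0,0,0.18]},{"grip":1,"delta_pos":[0.3,1,0],"rotation":[0,0,0.27]},{"grip":1,"delta_pos":[0.3,1,0],"rotation":[0,0,0.36]},{"grip":1,"delta_pos":[0.3,1,0],"rotation":[0,0,0.45]}]' >/dev/null
python3 -m creep '[{"grip":1,"delta_pos":[0,0,0],"rotation":[0,0,0.09]},{"grip":1,"delta_pos":[0,0,0],"rotation":[0,0,0.18]},{"grip":1,"delta_pos":[0,0,0],"rotation":[0,0,0.27]},{"grip":1,"delta_pos":[0,0,0],"rotation":[0,0,0.36]},{"grip":1,"delta_pos":[0,0,0],"rotation":[0,0,0.46]}]' >/dev/null
python3 - <<'E'
from h import *
go([.5773,-.1314,.12],-92.3)
E
```

```text
pos [ 0.4298 -0.0799  0.1563] rpy [ 1.7997e+02  1.0000e-02 -9.2560e+01] delta [ 0.449 -1.497  0.362] rot [ 0.     0.    -0.003] F [ 1.1  0.1 -1.8] open 0.0297 t 11.35
```

```bash

python3 -m creep '[{"grip":1,"delta_pos":[0.23,-0.45,0],"rotation":[0,0,-0.003]},{"grip":1,"delta_pos":[0.45,-0.9,0],"rotation":[0,0,-0.003]},{"grip":1,"delta_pos":[0.45,-0.9,0],"rotation":[0,0,-0.003]}]' >/dev/null
python3 -m creep '[{"grip":1,"delta_pos":[0,-0.4,0],"rotation":[0,0,0]},{"grip":1,"delta_pos":[0,-0.6,0.2],"rotation":[0,0,0]},{"grip":1,"delta_pos":[0,-0.6,0.36],"rotation":[0,0,0]},{"grip":1,"delta_pos":[0,-0.6,0.36],"rotation":[0,0,0]}]' >/dev/null
python3 - <<'E'
from h import *
go([.5773,-.1314,.095],-92.3)
E
```

```text
pos [ 0.5766 -0.1303  0.1174] rpy [179.67   0.   -91.99] delta [ 0.011 -0.009  0.224] rot [0.004 0.    0.003] F [-1.4  0.8 -0.5] open 0.0297 t 12.05
```

```bash

python3 -m creep '[{"grip":1,"delta_pos":[0.01,0,0.08],"rotation":[0,0,0.003]},{"grip":1,"delta_pos":[0.01,0,0.14],"rotation":[0,0,0.003]},{"grip":1,"delta_pos":[0.01,0,0.17],"rotation":[0,0,0.003]},{"grip":1,"delta_pos":[0.01,0,0.2],"rotation":[0,0,0.003]}]'
python3 -m creep '[{"grip":1,"delta_pos":[0,0,0.03],"rotation":[0,0,0]},{"grip":1,"delta_pos":[0,0,0.06],"rotation":[0,0,0]}]'

```

```text
clock: 12.45
tool_pos: [0.5784, -0.1314, 0.1009]
orientation: [-180.0, 0.0, -92.2]
force: [-0.8, 0.3, -0.9]
opening: 0.03
gripper_force: 29.6
clock: 12.65
tool_pos: [0.5788, -0.1316, 0.0967]
orientation: [-179.9, -0.0, -92.1]
force: [-11.3, 4.7, 34.0]
opening: 0.03
gripper_force: 30.0
```

```bash

python3 -m creep '[{"grip":1,"delta_pos":[0,0,-0.06],"rotation":[0,0,0]},{"grip":1,"delta_pos":[0,0.017,-0.06],"rotation":[0,0,0]}]'
python3 -m creep '[{"grip":1,"delta_pos":[0,0,0.03],"rotation":[0,0,0]},{"grip":1,"delta_pos":[0,0,0.06],"rotation":[0,0,0]}]'
python3 -m creep '[{"grip":1,"delta_pos":[0,0,0.02],"rotation":[0,0,0]},{"grip":1,"delta_pos":[0,0,0.02],"rotation":[0,0,0]}]'

```

```text
clock: 12.85
tool_pos: [0.5774, -0.1313, 0.1015]
orientation: [-179.9, 0.0, -92.2]
force: [1.0, 0.9, -1.4]
opening: 0.03
gripper_force: 29.7
clock: 13.05
tool_pos: [0.5764, -0.1313, 0.0941]
orientation: [180.0, 0.0, -92.2]
force: [0.1, -0.3, -0.3]
opening: 0.0298
gripper_force: 29.7
clock: 13.25
tool_pos: [0.5763, -0.1313, 0.0918]
orientation: [179.9, -0.0, -92.2]
force: [-0.7, 0.3, -2.0]
opening: 0.0299
gripper_force: 29.7
```

In. I continue down until it seats.

```bash

python3 -m creep '[{"grip":1,"delta_pos":[0,0,0.04],"rotation":[0,0,0]},{"grip":1,"delta_pos":[0,0,0.08],"rotation":[0,0,0]},{"grip":1,"delta_pos":[0,0,0.12],"rotation":[0,0,0]},{"grip":1,"delta_pos":[0,0,0.12],"rotation":[0,0,0]}]'
python3 -m creep '[{"grip":1,"delta_pos":[0,0,0.02],"rotation":[0,0,0]},{"grip":1,"delta_pos":[0,0,0.03],"rotation":[0,0,0]}]'

```

```text
clock: 13.65
tool_pos: [0.5762, -0.1313, 0.0798]
orientation: [179.9, -0.0, -92.2]
force: [-0.5, 0.3, -1.3]
opening: 0.03
gripper_force: 29.7
clock: 13.85
tool_pos: [0.5768, -0.1313, 0.0778]
orientation: [-180.0, -0.0, -92.2]
force: [-2.5, 1.4, 7.4]
opening: 0.03
gripper_force: 29.7
```

```bash

python3 -m creep '[{"grip":1,"delta_pos":[0,0,0.015],"rotation":[0,0,0]},{"grip":1,"delta_pos":[0,0,0.015],"rotation":[0,0,0]}]'
python3 -m creep '[{"grip":0.45,"delta_pos":[0,0,-0.02],"rotation":[0,0,0]},{"grip":0.45,"delta_pos":[0,0,-0.02],"rotation":[0,0,0]},{"grip":0.45,"delta_pos":[0,0,-0.02],"rotation":[0,0,0]},{"grip":0.45,"delta_pos":[0,0,-0.02],"rotation":[0,0,0]}]' >/dev/null
python3 -m creep '[{"grip":0.45,"delta_pos":[0,0,-0.4],"rotation":[0,0,0]},{"grip":0.45,"delta_pos":[0,0,-0.9],"rotation":[0,0,0]},{"grip":0.45,"delta_pos":[0,0,-0.9],"rotation":[0,0,0]}]' >/dev/null
python3 -m creep '[{"grip":1,"delta_pos":[0,0.5,0],"rotation":[0,0,0]},{"grip":1,"delta_pos":[0,1,0],"rotation":[0,0,0]},{"grip":1,"delta_pos":[0,1,0],"rotation":[0,0,0]}]' >/dev/null
python3 - <<'E'
from h import *
go([.5,-.299,.16],-92.3)
snap('side','side3'); snap('top','top3')
a=cv2.imread('pics/side3.png')[160:260,220:320]; b=cv2.imread('pics/top3.png')[150:250,230:380]
cv2.imwrite('pics/c5.png',np.hstack([cv2.resize(a,(300,300),interpolation=cv2.INTER_CUBIC),cv2.resize(b,(450,300),interpolation=cv2.INTER_CUBIC)]))
E
```

```text
clock: 14.05
tool_pos: [0.5771, -0.1314, 0.0774]
orientation: [-179.9, -0.0, -92.2]
force: [-2.4, 0.2, 7.9]
opening: 0.0299
gripper_force: 29.9
pos [ 0.4702 -0.1276  0.1672] rpy [ 1.798e+02  6.000e-02 -9.228e+01] delta [ 1.701 -0.367  0.069] rot [0.002 0.001 0.   ] F [1.  0.9 0.5] open 0.0294 t 15.05
```

View pics/c5.png

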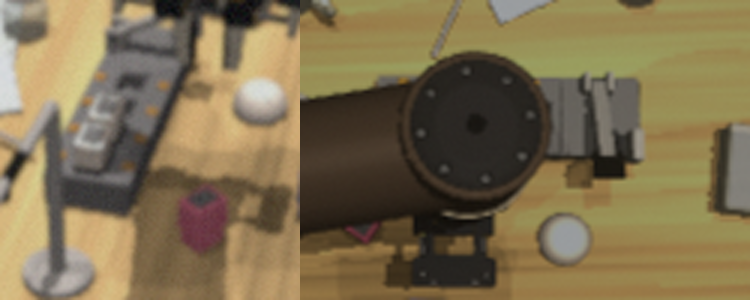

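The side crop shows both relays seated flush and at the same height, in the two sockets at the rail end; the lever is still up. Now the lever.

```bash

python3 -m creep '[{"grip":1,"delta_pos":[0.45,-0.1,0],"rotation":[0,0,0]},{"grip":1,"delta_pos":[0.9,-0.15,0],"rotation":[0,0,0]},{"grip":1,"delta_pos":[0.9,-0.15,0],"rotation":[0,0,0]}]' >/dev/null
python3 -m creep '[{"grip":1,"delta_pos":[0.45,-0.1,0],"rotation":[0,0,0]},{"grip":1,"delta_pos":[0.8,-0.15,0],"rotation":[0,0,0]},{"grip":1,"delta_pos":[0.8,-0.15,0.1],"rotation":[0,0,0]},{"grip":1,"delta_pos":[0.8,-0.15,0.1],"rotation":[0,0,0]}]'
python3 - <<'E'
from h import *
go([.493,-.299,.077],-92.3)
E
```

```text
clock: 15.85
tool_pos: [0.4998, -0.2989, 0.156]
orientation: [179.8, 0.1, -92.3]
force: [-1.0, 0.5, 0.7]
opening: 0.0006
gripper_force: 0.0
pos [ 0.4998 -0.2989  0.156 ] rpy [ 1.7984e+02  6.0000e-02 -9.2330e+01] delta [0.004 0.066 0.79 ] rot [ 0.002  0.001 -0.   ] F [-1.   0.5  0.7] open 0.0006 t 15.85
```

```bash

python3 -m creep '[{"grip":1,"delta_pos":[0,0.06,0.15],"rotation":[0,0,0]},{"grip":1,"delta_pos":[0,0.06,0.3],"rotation":[0,0,0]},{"grip":1,"delta_pos":[0,0.06,0.45],"rotation":[0,0,0]},{"grip":1,"delta_pos":[0,0.06,0.6],"rotation":[0,0,0]},{"grip":1,"delta_pos":[0,0.06,0.68],"rotation":[0,0,0]}]'
python3 -m creep '[{"grip":1,"delta_pos":[0,0,0.04],"rotation":[0,0,0]},{"grip":1,"delta_pos":[0,0,0.08],"rotation":[0,0,0]}]'

```

```text
clock: 16.35
tool_pos: [0.4932, -0.2973, 0.0896]
orientation: [179.9, 0.0, -92.1]
force: [-3.3, 0.7, 5.5]
opening: 0.0001
gripper_force: 2.2
clock: 16.55
tool_pos: [0.4938, -0.2975, 0.0822]
orientation: [179.9, 0.0, -92.2]
force: [-4.4, 1.2, 6.3]
opening: 0.0003
gripper_force: 3.0
```

```bash

python3 -m creep '[{"grip":1,"delta_pos":[0,0,0.02],"rotation":[0,0,0]},{"grip":1,"delta_pos":[0,0,0.03],"rotation":[0,0,0]}]'
python3 -m creep '[{"grip":1,"delta_pos":[0,0,0.02],"rotation":[0,0,0]},{"grip":1,"delta_pos":[0,0,0.03],"rotation":[0,0,0]}]'

```

```text
clock: 16.75
tool_pos: [0.4938, -0.2975, 0.0793]
orientation: [179.9, 0.0, -92.2]
force: [-4.3, 1.7, 6.6]
opening: 0.0007
gripper_force: 3.2
clock: 16.95
tool_pos: [0.4938, -0.2976, 0.0781]
orientation: [180.0, -0.0, -92.1]
force: [-10.5, 7.0, 27.1]
opening: 0.0002
gripper_force: 13.6
```

```bash

python3 -m creep '[{"grip":1,"delta_pos":[0,0,0.01],"rotation":[0,0,0]},{"grip":1,"delta_pos":[0,0,0.01],"rotation":[0,0,0]},{"grip":1,"delta_pos":[0,0,-0.06],"rotation":[0,0,0]},{"grip":1,"delta_pos":[0,0,-0.1],"rotation":[0,0,0]}]'
python3 -m creep '[{"grip":1,"delta_pos":[0,0,-0.4],"rotation":[0,0,0]},{"grip":1,"delta_pos":[0,0,-0.9],"rotation":[0,0,0]},{"grip":1,"delta_pos":[0,0,-0.9],"rotation":[0,0,0]}]'
python3 -m creep '[{"grip":0.3,"delta_pos":[0,0.5,-0.3],"rotation":[0,0,0]},{"grip":0.3,"delta_pos":[0,0.8,-0.7],"rotation":[0,0,0]},{"grip":0.3,"delta_pos":[0,0.8,-0.7],"rotation":[0,0,0]}]'
python3 - <<'E'
from h import *
snap('side','side4'); snap('top','top4')
a=cv2.imread('pics/side4.png')[150:250,220:320]; b=cv2.imread('pics/top4.png')[160:260,110:360]
c=cv2.imread('pics/side4.png')[270:370,230:330]
cv2.imwrite('pics/c6.png',np.vstack([cv2.resize(np.hstack([a,c]),(600,300),interpolation=cv2.INTER_CUBIC),cv2.resize(b,(750,300),interpolation=cv2.INTER_CUBIC)[:,:600]]))
E
```

```text
clock: 17.35
tool_pos: [0.4952, -0.2977, 0.0872]
orientation: [-179.9, -0.0, -92.2]
force: [0.5, -0.3, 0.5]
opening: 0.0002
gripper_force: 0.0
clock: 17.65
tool_pos: [0.4985, -0.2994, 0.1831]
orientation: [-179.4, -0.2, -92.1]
force: [0.8, 0.2, -0.1]
opening: 0.0004
gripper_force: 0.0
clock: 17.95
tool_pos: [0.4138, -0.2955, 0.2504]
orientation: [-179.6, -0.1, -92.2]
force: [1.4, -1.0, 0.8]
opening: 0.019
gripper_force: 0.0
```

View pics/c6.png

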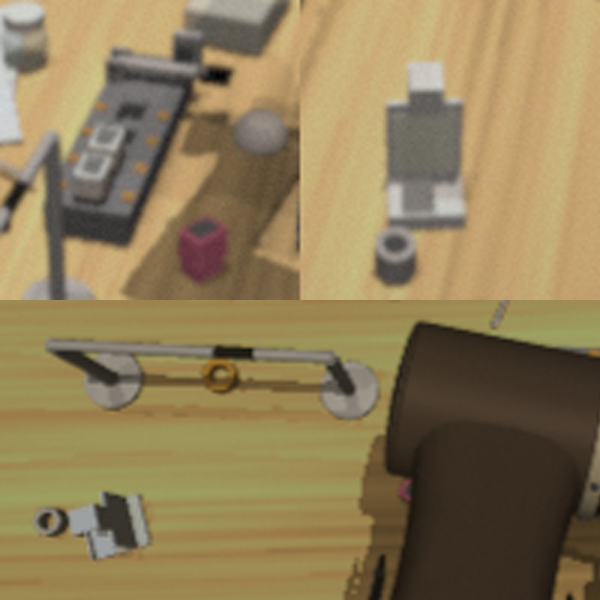

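The side crop shows the lever down under its catch and the relays still seated; the carrier has not moved. Next I move above the carrier.

```bash

python3 -m creep '[{"grip":0.3,"delta_pos":[-0.5,0,0],"rotation":[0,0,0]},{"grip":0.3,"delta_pos":[-1,0,0],"rotation":[0,0,0]},{"grip":0.3,"delta_pos":[-1,0,0],"rotation":[0,0,0]}]' >/dev/null
python3 -m creep '[{"grip":0.3,"delta_pos":[-0.5,0,0],"rotation":[0,0,0]},{"grip":0.3,"delta_pos":[-1,0,0],"rotation":[0,0,0]},{"grip":0.3,"delta_pos":[-1,0,0],"rotation":[0,0,0]}]' >/dev/null
python3 -m creep '[{"grip":0.3,"delta_pos":[-0.5,0,0],"rotation":[0,0,0]},{"grip":0.3,"delta_pos":[-1,0,0],"rotation":[0,0,0]},{"grip":0.3,"delta_pos":[-1,0,0],"rotation":[0,0,0]}]' >/dev/null
python3 -m creep '[{"grip":0.3,"delta_pos":[-0.5,0,0],"rotation":[0,0,0]},{"grip":0.3,"delta_pos":[-1,0,0],"rotation":[0,0,0]},{"grip":0.3,"delta_pos":[-1,0,0],"rotation":[0,0,0]}]' >/dev/null
python3 -m creep '[{"grip":0.3,"delta_pos":[-0.5,0,0],"rotation":[0,0,0]},{"grip":0.3,"delta_pos":[-1,0,0],"rotation":[0,0,0]},{"grip":0.3,"delta_pos":[-1,0,0],"rotation":[0,0,0]}]' >/dev/null
python3 -m creep '[{"grip":0.3,"delta_pos":[0,0,0],"rotation":[0,0,-0.09]},{"grip":0.3,"delta_pos":[0,0,0],"rotation":[0,0,-0.18]},{"grip":0.3,"delta_pos":[0,0,0],"rotation":[0,0,-0.27]},{"grip":0.3,"delta_pos":[0,0,0],"rotation":[0,0,-0.36]},{"grip":0.3,"delta_pos":[0,0,0],"rotation":[0,0,-0.45]}]' >/dev/null
python3 -m creep '[{"grip":0.3,"delta_pos":[0,0,0],"rotation":[0,0,-0.09]},{"grip":0.3,"delta_pos":[0,0,0],"rotation":[0,0,-0.18]},{"grip":0.3,"delta_pos":[0,0,0],"rotation":[0,0,-0.27]},{"grip":0.3,"delta_pos":[0,0,0],"rotation":[0,0,-0.36]},{"grip":0.3,"delta_pos":[0,0,0],"rotation":[0,0,-0.45]}]' >/dev/null
python3 -m creep '[{"grip":0.3,"delta_pos":[0,0,0],"rotation":[0,0,-0.09]},{"grip":0.3,"delta_pos":[0,0,0],"rotation":[0,0,-0.18]},{"grip":0.3,"delta_pos":[0,0,0],"rotation":[0,0,-0.247]},{"grip":0.3,"delta_pos":[0,0,0],"rotation":[0,0,-0.247]}]'
python3 - <<'E'
from h import *
go([.432,.3165,.2],11.2)
snap('side','side5'); crop('side5',235,230,100,140,4,'c7')
E
```

```text
clock: 20.95
tool_pos: [0.4338, 0.2039, 0.245]
orientation: [180.0, 0.1, 11.1]
force: [-0.1, -0.0, 0.7]
opening: 0.0618
gripper_force: 0.0
pos [0.4338 0.2039 0.245 ] rpy [1.7995e+02 8.0000e-02 1.1080e+01] delta [ 0.199 -1.109  0.449] rot [ 0.001  0.001 -0.001] F [-0.1 -0.   0.7] open 0.0618 t 20.95
```

View pics/c7.png

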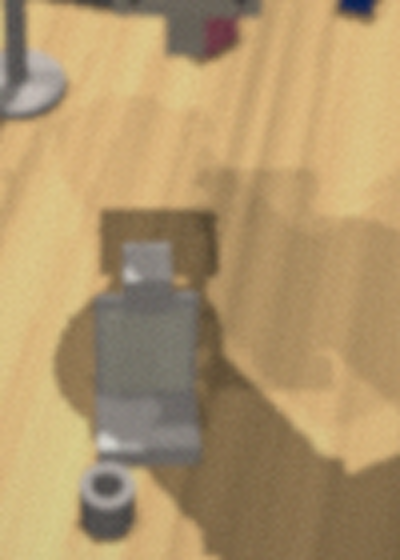

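The carrier is still where it was: bridge at crop (148,262), the same as before. I cross-check with the side ray and descend.

```bash
python3 - <<'E'
from h import *
print(atz('side5',(235+148.5/4-.5,230+262.5/4-.5),.131))
E
python3 -m creep '[{"grip":0.3,"delta_pos":[0.1,-0.5,0],"rotation":[0,0,0]},{"grip":0.3,"delta_pos":[0.2,-1,0],"rotation":[0,0,0]},{"grip":0.3,"delta_pos":[0.2,-1,0.3],"rotation":[0,0,0]},{"grip":0.3,"delta_pos":[0.2,-1,0.5],"rotation":[0,0,0]}]'
python3 - <<'E'
from h import *
go([.432,.3165,.129],11.2)
E
```

```text
[0.4311 0.321  0.131 ]
clock: 21.4
tool_pos: [0.4337, 0.3074, 0.1939]
orientation: [180.0, 0.1, 10.9]
force: [-0.1, -1.3, -0.3]
opening: 0.0615
gripper_force: 0.0
pos [0.4337 0.3074 0.1939] rpy [1.7996e+02 8.0000e-02 1.0890e+01] delta [ 0.001 -0.093  0.649] rot [ 0.     0.001 -0.003] F [-0.1 -1.3 -0.3] open 0.0615 t 21.4
```

```bash

python3 -m creep '[{"grip":0.3,"delta_pos":[0,-0.1,0.2],"rotation":[0,0,0]},{"grip":0.3,"delta_pos":[0,-0.1,0.45],"rotation":[0,0,0]},{"grip":0.3,"delta_pos":[0,-0.1,0.65],"rotation":[0,0,0]},{"grip":0.3,"delta_pos":[0,-0.1,0.65],"rotation":[0,0,0]}]'
python3 -m creep '[{"grip":1,"delta_pos":[0,0,0],"rotation":[0,0,0]},{"grip":1,"delta_pos":[0,0,0],"rotation":[0,0,0]},{"grip":1,"delta_pos":[0,0,0],"rotation":[0,0,0]},{"grip":1,"delta_pos":[0,0,0],"rotation":[0,0,0]},{"grip":1,"delta_pos":[0,0,0],"rotation":[0,0,0]}]'

```

```text
clock: 21.8
tool_pos: [0.431, 0.3145, 0.1279]
orientation: [179.8, 0.3, 10.8]
force: [-0.1, -1.7, 0.9]
opening: 0.0613
gripper_force: 0.0
clock: 22.3
tool_pos: [0.4323, 0.3166, 0.1317]
orientation: [-179.9, -0.1, 11.0]
force: [0.1, -0.8, -1.0]
opening: 0.0282
gripper_force: 29.2
```

```bash

python3 -m creep '[{"grip":1,"delta_pos":[0,0,-0.3],"rotation":[0,0,0]},{"grip":1,"delta_pos":[0,0,-0.7],"rotation":[0,0,0]},{"grip":1,"delta_pos":[0,0,-1],"rotation":[0,0,0]},{"grip":1,"delta_pos":[0,0,-1],"rotation":[0,0,0]}]'
python3 -m creep '[{"grip":1,"delta_pos":[0,0,-0.3],"rotation":[0,0,0.09]},{"grip":1,"delta_pos":[0,0,-0.3],"rotation":[0,0,0.18]},{"grip":1,"delta_pos":[0,0,-0.3],"rotation":[0,0,0.27]},{"grip":1,"delta_pos":[0,0,-0.3],"rotation":[0,0,0.36]},{"grip":1,"delta_pos":[0,0,-0.3],"rotation":[0,0,0.45]}]' >/dev/null
python3 -m creep '[{"grip":1,"delta_pos":[0,0,0],"rotation":[0,0,0.09]},{"grip":1,"delta_pos":[0,0,0],"rotation":[0,0,0.18]},{"grip":1,"delta_pos":[0,0,0],"rotation":[0,0,0.27]},{"grip":1,"delta_pos":[0,0,0],"rotation":[0,0,0.36]},{"grip":1,"delta_pos":[0,0,0],"rotation":[0,0,0.45]}]' >/dev/null
python3 -m creep '[{"grip":1,"delta_pos":[0,0,0],"rotation":[0,0,0.09]},{"grip":1,"delta_pos":[0,0,0],"rotation":[0,0,0.18]},{"grip":1,"delta_pos":[0,0,0],"rotation":[0,0,0.267]},{"grip":1,"delta_pos":[0,0,0],"rotation":[0,0,0.267]}]'
python3 - <<'E'
from h import *
go([.5972,.2668,.2617],-94.1)
E
```

```text
clock: 22.7
tool_pos: [0.4336, 0.3178, 0.2357]
orientation: [-179.7, -0.4, 11.0]
force: [-0.1, 1.9, -2.8]
opening: 0.0282
gripper_force: 29.2
clock: 24.1
tool_pos: [0.4316, 0.3159, 0.2601]
orientation: [179.9, -0.1, -94.1]
force: [0.4, 0.9, -3.5]
opening: 0.0282
gripper_force: 29.2
pos [0.4316 0.3159 0.2601] rpy [ 1.7993e+02 -6.0000e-02 -9.4130e+01] delta [ 0.37  -1.688 -0.018] rot [ 0.001 -0.001 -0.   ] F [ 0.4  0.9 -3.5] open 0.0282 t 24.1
```

```bash

python3 -m creep '[{"grip":1,"delta_pos":[0.18,-0.45,0],"rotation":[0,0,0]},{"grip":1,"delta_pos":[0.37,-0.9,0],"rotation":[0,0,0]},{"grip":1,"delta_pos":[0.37,-0.9,0],"rotation":[0,0,0]}]' >/dev/null
python3 -m creep '[{"grip":1,"delta_pos":[0,-0.3,-0.02],"rotation":[0,0,0]},{"grip":1,"delta_pos":[0,-0.55,-0.02],"rotation":[0,0,0]},{"grip":1,"delta_pos":[0,-0.79,-0.02],"rotation":[0,0,0]},{"grip":1,"delta_pos":[0,-0.79,-0.02],"rotation":[0,0,0]}]'
python3 - <<'E'
from h import *
go([.5972,.2668,.2617],-94.1)
snap('side','side6'); snap('top','top6')
a=cv2.imread('pics/side6.png')[180:340,170:330]; b=cv2.imread('pics/top6.png')[140:240,110:210]
cv2.imwrite('pics/c8.png',np.hstack([cv2.resize(a,(480,480),interpolation=cv2.INTER_CUBIC),cv2.resize(b,(300,300),interpolation=cv2.INTER_CUBIC)[[*range(300)]+[0]*180]]))
E
```

```text
clock: 24.8
tool_pos: [0.5998, 0.267, 0.2613]
orientation: [179.9, -0.1, -93.9]
force: [-0.8, -0.3, -3.2]
opening: 0.0279
gripper_force: 30.0
pos [0.5998 0.267  0.2613] rpy [ 1.7993e+02 -8.0000e-02 -9.3880e+01] delta [ 0.004  0.026 -0.004] rot [ 0.001 -0.001  0.002] F [-0.8 -0.3 -3.2] open 0.0279 t 24.8
```

View pics/c8.png

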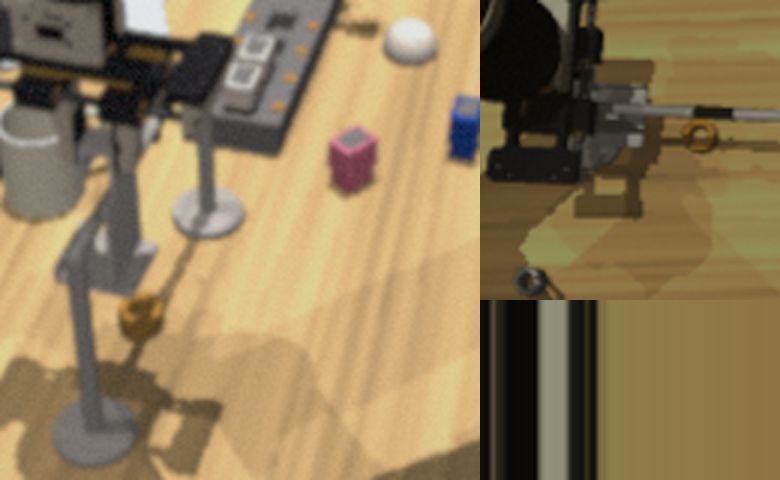

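The side view shows the carrier at the rail's left part, with its plate on the robot side and the bar running under the hook. I correct x by −2.6 mm and lower.

```bash

python3 -m creep '[{"grip":1,"delta_pos":[0,0.026,0],"rotation":[0,0,0.002]},{"grip":1,"delta_pos":[0,0.026,0.12],"rotation":[0,0,0.002]},{"grip":1,"delta_pos":[0,0.026,0.25],"rotation":[0,0,0.002]},{"grip":1,"delta_pos":[0,0.026,0.36],"rotation":[0,0,0.002]},{"grip":1,"delta_pos":[0,0.026,0.4],"rotation":[0,0,0.002]}]'
python3 -m creep '[{"grip":1,"delta_pos":[0,0,0.03],"rotation":[0,0,0]},{"grip":1,"delta_pos":[0,0,0.05],"rotation":[0,0,0]}]'

```

```text
clock: 25.4
tool_pos: [0.5946, 0.2674, 0.2209]
orientation: [179.9, -0.1, -94.2]
force: [0.4, 0.1, -3.1]
opening: 0.0278
gripper_force: 30.0
clock: 25.6
tool_pos: [0.5955, 0.2677, 0.2178]
orientation: [180.0, -0.0, -94.2]
force: [0.2, 0.1, -2.5]
opening: 0.0277
gripper_force: 30.0
```

```bash

python3 -m creep '[{"grip":1,"delta_pos":[0,0,0.02],"rotation":[0,0,0]},{"grip":1,"delta_pos":[0,0,0.03],"rotation":[0,0,0]}]'
python3 -m creep '[{"grip":1,"delta_pos":[0,0,0.015],"rotation":[0,0,0]},{"grip":1,"delta_pos":[0,0,0.02],"rotation":[0,0,0]}]'
python3 -m creep '[{"grip":1,"delta_pos":[0,0,0.01],"rotation":[0,0,0]},{"grip":1,"delta_pos":[0,0,0.01],"rotation":[0,0,0]}]'

```

```text
clock: 25.8
tool_pos: [0.5956, 0.2677, 0.2151]
orientation: [-180.0, 0.0, -94.2]
force: [0.1, -0.3, -2.7]
opening: 0.0275
gripper_force: 30.0
clock: 26.0
tool_pos: [0.5955, 0.2677, 0.2131]
orientation: [-180.0, 0.0, -94.2]
force: [-1.3, -0.3, -0.2]
opening: 0.0276
gripper_force: 30.0
clock: 26.2
tool_pos: [0.5955, 0.2677, 0.2131]
orientation: [-180.0, 0.0, -94.2]
force: [-3.0, -1.2, 3.9]
opening: 0.0278
gripper_force: 30.0
```

Contact is confirmed, with about 7 N on the rail. Now the slide along the rail with light contact.

```bash

python3 -m creep '[{"grip":1,"delta_pos":[0,0,0],"rotation":[0,0,0]},{"grip":1,"delta_pos":[0,0,0],"rotation":[0,0,0]},{"grip":1,"delta_pos":[0,-0.01,-0.01],"rotation":[0,0,0]}]'
python3 -m creep '[{"grip":1,"delta_pos":[0.12,0,0],"rotation":[0,0,0]},{"grip":1,"delta_pos":[0.25,0,0],"rotation":[0,0,0]},{"grip":1,"delta_pos":[0.38,0,0],"rotation":[0,0,0]},{"grip":1,"delta_pos":[0.5,0,0],"rotation":[0,0,0]},{"grip":1,"delta_pos":[0.6,0,0],"rotation":[0,0,0]}]'
python3 -m creep '[{"grip":1,"delta_pos":[0.12,0,0],"rotation":[0,0,0]},{"grip":1,"delta_pos":[0.25,0,0],"rotation":[0,0,0]},{"grip":1,"delta_pos":[0.38,0,0],"rotation":[0,0,0]},{"grip":1,"delta_pos":[0.48,0,0],"rotation":[0,0,0]},{"grip":1,"delta_pos":[0.48,0,0],"rotation":[0,0,0]}]'
python3 - <<'E'
from h import *
go([.5885,.1477,.2131],-94.1)
E
```

```text
clock: 26.5
tool_pos: [0.5965, 0.2677, 0.2133]
orientation: [-180.0, 0.0, -94.2]
force: [0.3, -1.0, -2.6]
opening: 0.0277
gripper_force: 30.0
clock: 27.0
tool_pos: [0.592, 0.2064, 0.2132]
orientation: [-180.0, 0.0, -94.2]
force: [0.8, 2.0, -0.0]
opening: 0.0276
gripper_force: 30.0
clock: 27.5
tool_pos: [0.5882, 0.158, 0.2131]
orientation: [180.0, -0.1, -94.3]
force: [-1.5, -1.7, 2.1]
opening: 0.028
gripper_force: 30.0
pos [0.5882 0.158  0.2131] rpy [ 1.7996e+02 -6.0000e-02 -9.4260e+01] delta [ 0.103 -0.011  0.   ] rot [ 0.    -0.001 -0.002] F [-1.5 -1.7  2.1] open 0.028 t 27.5
```

```bash

python3 -m creep '[{"grip":1,"delta_pos":[0.1,0,0],"rotation":[0,0,0]},{"grip":1,"delta_pos":[0.1,0,0],"rotation":[0,0,0]},{"grip":1,"delta_pos":[0.1,0,0],"rotation":[0,0,0]}]'
python3 - <<'E'
from h import *
go([.5885,.1477,.2131],-94.1)
snap('side','side7'); snap('top','top7')
a=cv2.imread('pics/side7.png')[190:290,190:290]; b=cv2.imread('pics/top7.png')[150:230,120:240]
cv2.imwrite('pics/c9.png',np.vstack([cv2.resize(a,(400,400),interpolation=cv2.INTER_CUBIC)[:300].repeat(1,0) if 0 else cv2.resize(np.hstack([a,a[:, :50]*0]),(480,320),interpolation=cv2.INTER_CUBIC),cv2.resize(b,(480,320),interpolation=cv2.INTER_CUBIC)[:270]]))
for f in('side7','top7'): print(f,proj(f,[[.5885,.1477,.2],[.59,.1677,.2],[.587,.1277,.2]]))
E
```

```text
clock: 27.8
tool_pos: [0.5877, 0.1493, 0.2131]
orientation: [180.0, -0.1, -94.2]
force: [-0.5, -2.1, 2.4]
opening: 0.0278
gripper_force: 30.0
pos [0.5877 0.1493 0.2131] rpy [ 1.7998e+02 -6.0000e-02 -9.4200e+01] delta [ 0.016 -0.009 -0.   ] rot [ 0.    -0.001 -0.001] F [-0.5 -2.1  2.4] open 0.0278 t 27.8
side7 [[224.4 215.6]
 [221.6 220.3]
 [227.2 211. ]]
top7 [[187.4 177.4]
 [180.8 177.1]
 [194.  177.7]]
```

View pics/c9.png

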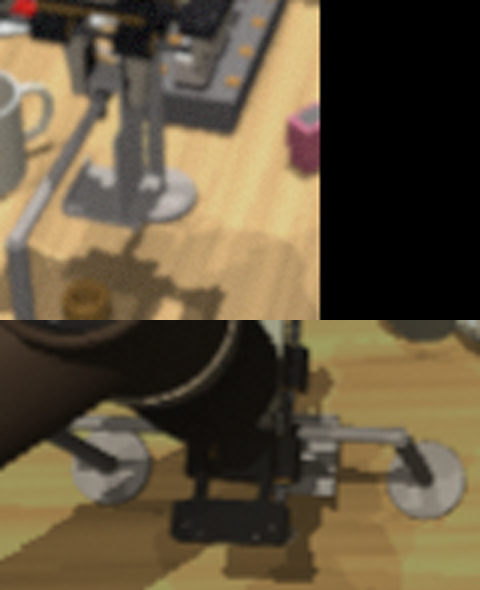

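The side view shows the hook on the bar, with a bit of dark band left of the fingers at (105,95). I release and rise.

```bash

python3 -m creep '[{"grip":0.45,"delta_pos":[0,0,-0.005],"rotation":[0,0,0]},{"grip":0.45,"delta_pos":[0,0,-0.005],"rotation":[0,0,0]},{"grip":0.45,"delta_pos":[0,0,-0.005],"rotation":[0,0,0]},{"grip":0.45,"delta_pos":[0,0,-0.005],"rotation":[0,0,0]}]'
python3 -m creep '[{"grip":0.45,"delta_pos":[0,0,-0.15],"rotation":[0,0,0]},{"grip":0.45,"delta_pos":[0,0,-0.4],"rotation":[0,0,0]},{"grip":0.45,"delta_pos":[0,0,-0.9],"rotation":[0,0,0]},{"grip":0.45,"delta_pos":[0,0,-0.9],"rotation":[0,0,0]}]'
python3 -m creep '[{"grip":0.45,"delta_pos":[0,0.5,0],"rotation":[0,0,0]},{"grip":0.45,"delta_pos":[0,1,0],"rotation":[0,0,0]},{"grip":0.45,"delta_pos":[0,1,0],"rotation":[0,0,0]}]' >/dev/null
python3 -m creep '[{"grip":0.45,"delta_pos":[0.5,0.3,0],"rotation":[0,0,0]},{"grip":0.45,"delta_pos":[1,0.5,0],"rotation":[0,0,0]},{"grip":0.45,"delta_pos":[1,0.5,0],"rotation":[0,0,0]}]' >/dev/null
python3 -m creep '[{"grip":0.45,"delta_pos":[0.5,0,0],"rotation":[0,0,0]},{"grip":0.45,"delta_pos":[1,0,0],"rotation":[0,0,0]},{"grip":0.45,"delta_pos":[1,0,0],"rotation":[0,0,0]}]' >/dev/null
python3 -m creep '[{"grip":0.45,"delta_pos":[0.5,0,0],"rotation":[0,0,0]},{"grip":0.45,"delta_pos":[1,0,0],"rotation":[0,0,0]},{"grip":0.45,"delta_pos":[1,0,0],"rotation":[0,0,0]}]'
python3 - <<'E'
from h import *
snap('side','side8'); snap('top','top8')
a=cv2.imread('pics/side8.png')[150:290,180:320]; b=cv2.imread('pics/top8.png')[160:220,115:235]
cv2.imwrite('pics/c10.png',np.vstack([cv2.resize(np.hstack([a,a[:,:60]*0]),(480,336),interpolation=cv2.INTER_CUBIC),cv2.resize(b,(480,240),interpolation=cv2.INTER_CUBIC)]))
E
```

```text
clock: 28.3
tool_pos: [0.5878, 0.1502, 0.2134]
orientation: [180.0, 0.0, -94.2]
force: [-0.4, -0.3, 0.4]
opening: 0.0475
gripper_force: 0.0
clock: 28.7
tool_pos: [0.5906, 0.1507, 0.3108]
orientation: [-179.4, 0.2, -94.1]
force: [0.3, 0.9, 0.5]
opening: 0.0481
gripper_force: 0.0
clock: 29.9
tool_pos: [0.4158, -0.1424, 0.3036]
orientation: [180.0, -0.0, -94.5]
force: [0.3, 0.4, -1.0]
opening: 0.0478
gripper_force: 0.0
```

View pics/c10.png

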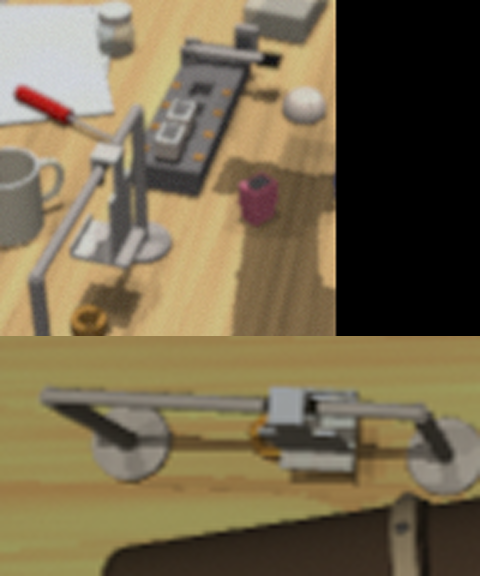

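The top crop shows the hook's bridge at x 269–304 on a band that spans 266–320. After correcting for height, that is about 3 mm off centre. The side view shows the carrier hanging level, the relays home, the lever down and the arm clear of everything. I hand the job in.

```bash
python3 -c "
from plant import ctrl
print(ctrl.close_job())"
```

```text
the job is handed in; nothing more can be done
None
```

The job is handed in, and the hand-in call returned no verdict; in the last pictures both relays present are seated, the lever is down under its catch, and the carrier hangs on the rail about 3 mm off the dark band's centre.

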